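Snap open the green card stand at the feeding counter

ROBOT

A 7-joint arm with a two-finger parallel gripper is mounted at the origin on the work surface. World frame = base frame: x ahead of the robot, y to its left, z up, the work surface at z = 0. Lengths are in m, angles in rad, forces in N, time in s.
With the tool pointing down it reaches from about 0.4 to 0.75 m from the base axis. Payload 19.5 kg.
Tool frame: the origin (TCP) lies midway between the tips of the shut fingers; the grasp point (between the pads) lies 19 mm behind it; z points along the fingers, x is the direction in which the jaws open and shut, and the axes are right-handed (so a half turn about z gives the same grasp; the last joint's range is limited). The gripper opens to 85 mm and grips with 20 to 120 N. Pads are 22 mm wide; open, the fingers measure 114 mm over their backs; the gripper's body (76 mm by 85 mm) begins 54 mm behind the grasp point. The pads swing forward as they close: fully open they stand 13 mm farther back than shut.
Start: joints at [1.128, 0.707, -0.028, 1.485, 0.022, 0.951, -0.075], TCP at [0.224, -0.529, 0.231] pointing down, gripper open.
Joint ranges: [-2.71, 2.71], [-0.32, 2.16], [-1.57, 1.52], [0, 2.45], [-1.46, 4.6], [0, 2.02], [-2.83, 2.83]. Speed limits (rad/s): [1.89, 1.89, 2.57, 2.57, 3.01, 3.01, 3.01].

INTERFACE

Orientations are given as a unit quaternion [x, y, z, w].
In Python, from rig import get_obs, viewer, finish_job gives the robot as it stands.
- The arm moves only by the tool drive_tool, never from a script. Its argument "steps" is a list of rows, each a list of 7 numbers: the shift along the tool's x, y, z in mm, then the turn, a rotation vector about the tool's x, y, z in degrees, then the opening, from 0 (shut) to 1 (fully open). A call has 1 to 10 rows; each row is the pose to reach, as a shift and turn from the pose measured when the call began, along the tool's axes at that moment; what a row does not reach only later rows make up. A row lasts 1/10 s, in which the tool goes at most 50 mm and 8.59 degrees, less where a joint would pass 70% of its speed; a pose out of reach is approached as far as the arm can. A call with a gripper value outside its range is refused whole. The fingers move at their own pace and stop on an object; "force" is the grip in N (left out, the last holds). Time passes only in rows, so rows that repeat a pose let the fingers close. It gives the time, the measured TCP pose, the force and the opening at its end, in the units of the state.
- get_obs(): the state, without advancing time (a new reading comes with each control period).
- viewer.grab_frame(name): name is "scene" or "side" or "wrist"; returns a dict with "pixels" (384x512x3 uint8, red, green, blue), "vfov" (degrees; the focal length in pixels is half the picture's height over the tangent of half this angle, whatever the lens; pixels are square), "cx", "cy" (the principal point, pixels), "camera_from_world" (4x4, takes a point from world to camera coordinates); the wrist camera has in their place "hand_eye" (4x4, takes a point from camera to tool coordinates, whose origin is the TCP and whose axes are the tool frame's). Camera axes: x right, y down, z forward; pixel columns grow to the right and rows downward; lengths in m; the calibration is good to about 2 mm. A picture is of the moment at which its call begins: read the wrist's pose just before it. There is no depth.
- finish_job(): hands the job in, once; it reports no verdict.
The state is a dict: "clock": time; "q": joint angles; "joint_vel": joint speeds; "joint_efforts": joint torques, N m; "position": TCP position; "eef_rot": TCP orientation; "wrist_force": force on the tool from outside, world axes, zero at the start; "ft_torque": the same for the moment, N m; "width": finger opening in m.
Only numpy, scipy, OpenCV 4.12 (cv2) and the standard library are available. Lean on these libraries where they do the work, as an engineer would, in place of code of your own. Each camera call takes 0.05 s, during which the arm holds its last target.

TASK

The feeding card is about to go up beside the tank, so unfold the green folding card stand: swing its panel up by the barrel grip until it snaps over and stays fully open, then let go. Leave the orange stand folded flat and do not disturb the squat green canister on the turntable.

Things in the scene. Friction and masses are not known exactly. Their poses are not given: they have to be found in the camera images.
- green_base: Grey base of the green folding card stand, fixed to the counter: slab 115 (x) x 110 (y) x 14 mm with 8 mm ledge on its -x edge. Origin: centre of its underside, z up; its -x end faces roughly to the robot. The panel's hinge line is parallel to y, through x +45, z 34 mm (lugs up to 44 mm). The barrel grip's centre is at x = 45 - 125 cos(q), y = 0, z = 34 + 125 sin(q) mm, q the panel's opening.
- green_panel (a joint): Opening q in rad of the green panel (90 wide, 6 thick, to 97 mm from the hinge): 0 folded flat, 1.92 fully open at its stop. A 10 mm stem holds its green barrel grip, 18 mm in diameter, 26 mm long parallel to the hinge; pinched on its flat ends it turns between fingers. An over-centre spring pushes it shut below about 1 (3 N at the grip at 0); let go past 1.25 it snaps open and stays.
- orange_panel (a joint): Opening angle in rad of a second, equal stand with an orange panel and grip, standing about 0.2 to 0.35 m to one side of the green one (either side): 0 = folded flat. It must stay folded.
- canister: Squat green flip-top canister, 70 mm in diameter, 64 mm high, standing loose on the 25 mm high white turntable (270 mm in diameter) at the robot's left. Origin: centre of its underside. It must stay where it is.

How it is judged:
By the outcome, as a careful person would: the job done as asked, in the order asked, and still so for the second after the job is handed in, with the robot touching nothing.
It also fails if it takes over 35 s, if anything falls off the work surface, if the arm or the gripper's body presses on something with over 40 N, if the wrist force passes 120 N, or if a joint passes its speed limit or range.

## Working session

There is one attempt and no reset: what is moved stays moved. The work goes in short steps, Python scripts to look and compute and a tool call to move; the robot and the scene stay as the last step left them, time stands still between calls to the robot, and variables do not carry over. Pictures are saved under pics/ and viewed, and the job is handed in when it is done.

Besides the shell and the picture viewer there is one more tool, called after ">>>" as name([rows], argument=value, ...), one row to a line, values as JSON. drive_tool: Moves the arm, as the interface text tells. Its arguments: {"type":"object","properties":{"steps":{"type":"array","items":{"type":"array","items":{"type":"number"}}},"force":{"type":"number"}},"required":["steps"]}

```bash
ls; mkdir -p pics; python3 - <<'E'
from rig import get_obs, viewer
import cv2,json,numpy as np
o=get_obs(); print({k:np.round(v,4).tolist() for k,v in o.items()})
for n in ("scene","side","wrist"):
    f=viewer.grab_frame(n); cv2.imwrite(f"pics/{n}0.png",f["pixels"][:,:,::-1])
    print(n,{k:np.round(v,4).tolist() for k,v in f.items() if k!="pixels"})
E
```

```text
pics
{'clock': 0.0, 'q': [1.1283, 0.7071, -0.0276, 1.485, 0.022, 0.9509, -0.0755], 'joint_vel': [-0.0003, 0.0003, 0.0011, 0.0008, -0.0005, 0.0008, -0.0002], 'joint_efforts': [0.0013, -88.3233, 1.2347, -23.6167, 0.0168, 0.0066, -0.0], 'position': [0.2242, -0.5292, 0.2308], 'eef_rot': [0.8337, -0.5522, -0.0005, -0.0003], 'wrist_force': [0.0146, -0.8053, -0.2663], 'ft_torque': [-0.0128, 0.0604, 0.0191], 'width': 0.0853}
scene {'vfov': 54.8539, 'cx': 260.7612, 'cy': 191.0556, 'camera_from_world': [[0.4365, 0.8997, -0.0007, -0.4119], [0.6637, -0.3225, -0.6749, -0.2816], [-0.6074, 0.2942, -0.7379, 1.3394], [0.0, 0.0, 0.0, 1.0]]}
side {'vfov': 53.4263, 'cx': 255.0421, 'cy': 193.7711, 'camera_from_world': [[0.8332, -0.553, -0.0038, -0.3758], [-0.3875, -0.579, -0.7174, 0.366], [0.3945, 0.5991, -0.6967, 0.5636], [0.0, 0.0, 0.0, 1.0]]}
wrist {'vfov': 67.3308, 'cx': 256.0387, 'cy': 184.521, 'hand_eye': [[1.0, 0.0009, 0.0001, -0.0019], [-0.0009, 0.9569, 0.2903, -0.0731], [0.0001, -0.2903, 0.9569, -0.1418], [0.0, 0.0, 0.0, 1.0]]}
```

View pics/scene0.png

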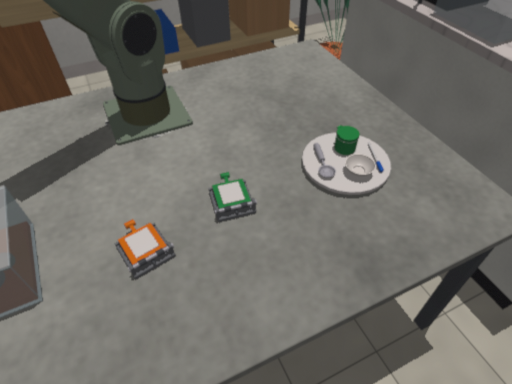

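View pics/side0.png

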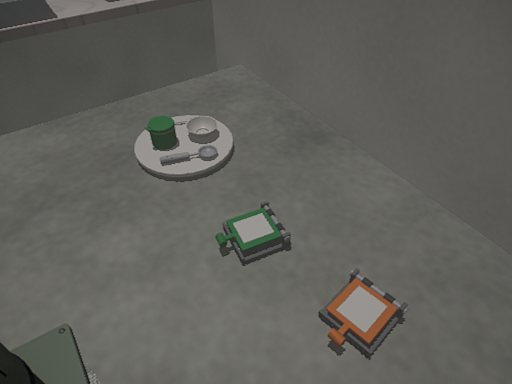

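View pics/wrist0.png

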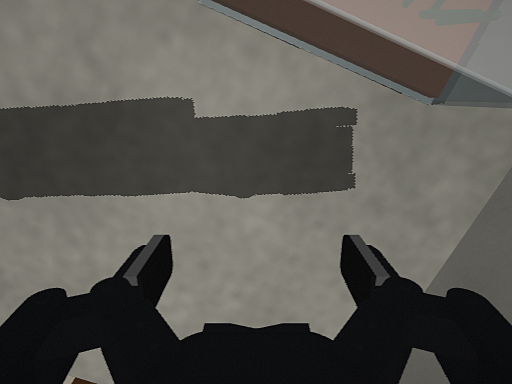

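The scene view shows the green stand at about (232,197) with its grip at (224,176), the orange stand at (145,245) and the canister at (346,140). In the side view the green grip is at (222,239). Next I'll triangulate the grip, the white card and the panel.

```bash
cat > h.py <<'E'
import numpy as np,cv2
from rig import get_obs, viewer
from scipy.spatial.transform import Rotation as R
def cam(f,o=None):
    h,w=f["pixels"].shape[:2]; F=h/2/np.tan(np.radians(f["vfov"])/2)
    K=np.array([[F,0,f["cx"]],[0,F,f["cy"]],[0,0,1]])
    if "hand_eye" in f:
        T=np.eye(4);T[:3,:3]=R.from_quat(o["eef_rot"]).as_matrix();T[:3,3]=o["position"]
        M=np.linalg.inv(T@f["hand_eye"])
    else: M=np.array(f["camera_from_world"])
    return K,M
def ray(c,p):
    K,M=c; d=M[:3,:3].T@np.linalg.inv(K)@np.array([p[0],p[1],1.]); return -M[:3,:3].T@M[:3,3], d/np.linalg.norm(d)
def onz(c,p,z):
    a,d=ray(c,p); return a+d*(z-a[2])/d[2]
def tri(c1,p1,c2,p2):
    x=cv2.triangulatePoints(c1[0]@c1[1][:3],c2[0]@c2[1][:3],np.array(p1,float).reshape(2,1),np.array(p2,float).reshape(2,1))[:,0]
    return x[:3]/x[3]
def proj(c,X):
    v=c[0]@(c[1]@np.append(X,1))[:3]; return v[:2]/v[2]
def mask(f,lo,hi,s=90):
    h=cv2.cvtColor(f["pixels"],cv2.COLOR_RGB2HSV); return cv2.inRange(h,(lo,s,40),(hi,255,255))
E
python3 - <<'E'
from h import *
o=get_obs()
for n in("scene","side"):
    f=viewer.grab_frame(n)
    for nm,lo,hi in(("g",50,80),("o",3,18)):
        m=mask(f,lo,hi); k,l,st,c=cv2.connectedComponentsWithStats(m)
        print(n,nm,[(st[i].tolist(),c[i].round(1).tolist()) for i in range(1,k) if st[i][4]>12])
    p=f["pixels"]; x0,y0=(190,160) if n=="scene" else (200,195)
    cr=cv2.resize(p[y0:y0+70,x0:x0+100],None,fx=8,fy=8,interpolation=cv2.INTER_CUBIC)
    cv2.imwrite(f"pics/{n}_crop.png",cr[:,:,::-1])
E
```

```text
scene g [([346, 0, 3, 7, 14], [346.6, 2.6]), ([335, 126, 24, 29, 521], [346.0, 139.3]), ([212, 172, 39, 36, 359], [229.5, 191.6])]
scene o [([0, 0, 23, 8, 56], [10.0, 3.2]), ([39, 0, 5, 10, 19], [40.8, 4.7]), ([181, 0, 117, 68, 2888], [249.3, 27.6]), ([2, 9, 7, 5, 14], [4.3, 11.5]), ([12, 16, 9, 4, 14], [16.8, 17.3]), ([0, 17, 71, 94, 4650], [27.7, 66.2]), ([178, 37, 13, 10, 36], [183.8, 40.8]), ([320, 41, 23, 19, 230], [333.2, 47.9]), ([182, 46, 6, 5, 13], [184.6, 48.2]), ([189, 46, 5, 6, 14], [191.1, 48.4]), ([162, 69, 5, 4, 14], [163.7, 70.6]), ([118, 219, 49, 46, 668], [139.7, 240.9])]
side g [([146, 116, 28, 15, 307], [159.8, 123.4]), ([216, 208, 66, 43, 709], [248.7, 231.6])]
side o [([326, 278, 72, 69, 1476], [357.8, 315.2])]
```

View pics/scene_crop.png

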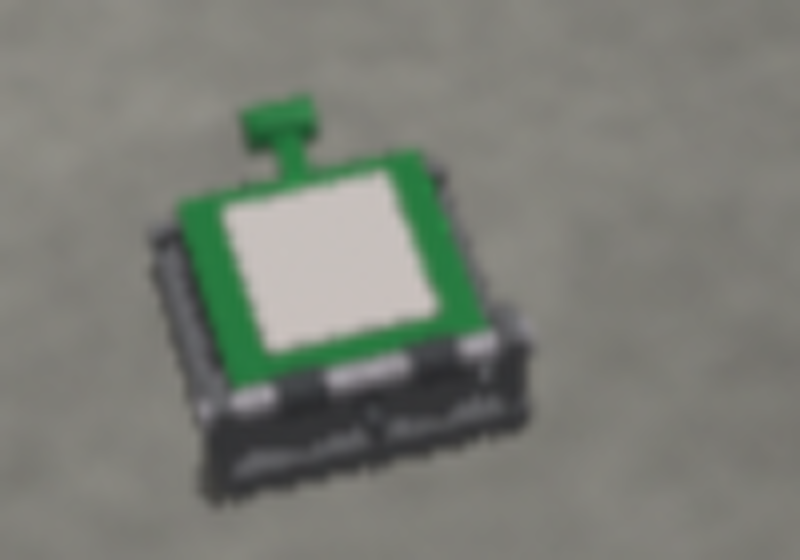

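View pics/side_crop.png

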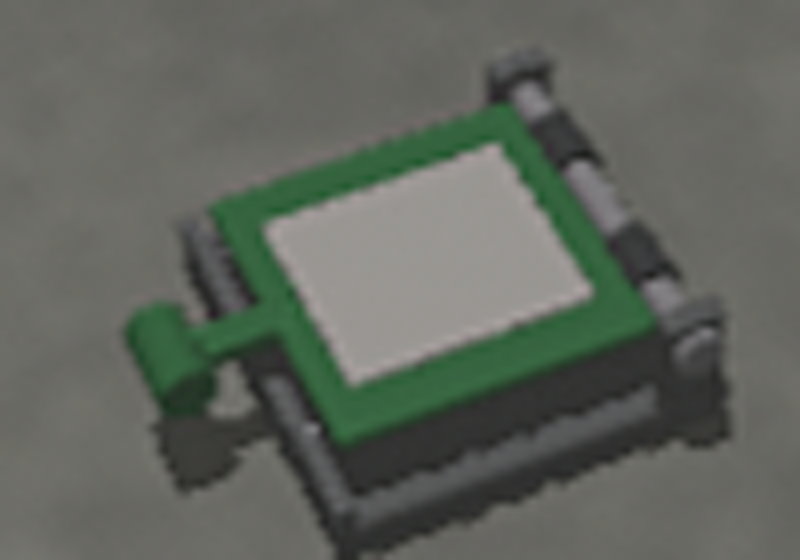

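The crops show the grip centre at crop (280,124) in the scene view and (172,360) in the side view. The card's corners are also clear in both, so I'll triangulate all of these.

```bash
python3 - <<'E'
from h import *
fs=viewer.grab_frame("scene");fd=viewer.grab_frame("side");cs,cd=cam(fs),cam(fd)
S=lambda u,v:(190+(u+.5)/8-.5,160+(v+.5)/8-.5)
D=lambda u,v:(200+(u+.5)/8-.5,195+(v+.5)/8-.5)
P={}
for n,a,b in[("grip",(280,124),(172,360)),("c-x-y",(222,207),(350,387)),("c-x+y",(388,170),(265,222)),("c+x+y",(440,310),(500,145)),("c+x-y",(268,355),(595,295)),
  ("p-x-y",(180,203),(340,443)),("p-x+y",(420,152),(212,205))]:
    X=tri(cs,S(*a),cd,D(*b)); P[n]=X; print(n,X.round(4),(proj(cs,X)-S(*a)).round(2),(proj(cd,X)-D(*b)).round(2))
u=P["c+x+y"]+P["c+x-y"]-P["c-x-y"]-P["c-x+y"]; v=P["c-x+y"]+P["c+x+y"]-P["c-x-y"]-P["c+x-y"]+0*P["p-x+y"]
print("yaw",np.degrees(np.arctan2(u[1],u[0])),np.degrees(np.arctan2(-v[0],v[1])),np.linalg.norm(u)/2,np.linalg.norm(v)/2)
w=P["p-x+y"]-P["p-x-y"];print("panel edge",np.linalg.norm(w),np.degrees(np.arctan2(-w[0],w[1])))
c=np.mean([P[k] for k in P if k[0]=='c'],0);g=P["grip"]-c;print(c,"yaw grip",np.degrees(np.arctan2(-g[1],-g[0])),np.linalg.norm(g))
print("orange approx",tri(cs,(139.7,240.9),cd,(357.8,315.2)),"can",onz(cs,(346,139),.06))
E
```

```text
grip [0.4491 0.1233 0.0353] [ 0.14 -0.17] [0.2  0.21]
c-x-y [0.4815 0.0883 0.0382] [ 0.12 -0.15] [0.17 0.18]
c-x+y [0.4919 0.1476 0.0397] [ 0.08 -0.1 ] [0.1  0.11]
c+x+y [0.5605 0.1367 0.0392] [-0.02  0.03] [-0.03 -0.03]
c+x-y [0.5516 0.078  0.0378] [ 0.3  -0.34] [0.39 0.39]
p-x-y [0.4709 0.0763 0.0357] [ 0.12 -0.15] [0.18 0.18]
p-x+y [0.4848 0.1633 0.0358] [ 0.17 -0.23] [0.24 0.26]
yaw -8.66727263351341 -9.263368205254748 0.07014715279658564 0.059800718226864565
panel edge 0.08813198572927387 -9.098339425788904
[0.52137858 0.11264179 0.0387389 ] yaw grip -8.408345748041347 0.07312308827720766
orange approx [ 0.56695503 -0.15445562  0.02917231] can [0.49142983 0.51337136 0.06      ]
```

The geometry agrees with the text: grip at z≈35 mm, card at z≈39 mm, yaw about -9°, panel edge 88 mm. Before moving I'll locate the tank near the start.

```bash
python3 - <<'E'
from h import *
o=get_obs();fw=viewer.grab_frame("wrist");cw=cam(fw,o);cs=cam(viewer.grab_frame("scene"))
print("w edge",[onz(cw,p,0).round(3) for p in((432,104),(200,0),(510,107))])
print("s bottom",[onz(cs,p,0).round(3) for p in((40,275),(0,315))],[onz(cs,p,.15).round(3) for p in((5,190),(35,245))])
print(R.from_quat(o["eef_rot"]).as_matrix().round(3))
a=np.radians(-99);x=np.array([np.cos(a),np.sin(a),0]);z=np.array([0,0,-1.]);G=np.stack([x,np.cross(z,x),z],1)
R0=R.from_quat(o["eef_rot"]).as_matrix()
print("turn",np.degrees(R.from_matrix(R0.T@G).as_rotvec()))
for w in((.32,-.32,.23),(.43,-.1,.2),(.449,.1235,.14)): print(w,(R0.T@(np.array(w)-o["position"])*1000).round(1))
E
```

```text
w edge [array([ 0.369, -0.704,  0.   ]), array([ 0.363, -0.4  ,  0.   ]), array([ 0.404, -0.796,  0.   ])]
s bottom [array([ 0.538, -0.397, -0.   ]), array([ 0.606, -0.485,  0.   ])] [array([ 0.378, -0.402,  0.15 ]), array([ 0.578, -0.348,  0.15 ])]
[[ 0.39  -0.921 -0.   ]
 [-0.921 -0.39   0.   ]
 [-0.     0.    -1.   ]]
turn [5.70677242e-03 1.57372650e-02 3.19650503e+01]
(0.32, -0.32, 0.23) [-155.4 -169.8    1.2]
(0.43, -0.1, 0.2) [-315.1 -356.9   31.3]
(0.449, 0.1235, 0.14) [-513.4 -461.6   91.3]
```

The tank's near face is at x≈0.365, spanning y -0.4 to -0.7. I'll leave along -x/+y, slightly raised, and then cross to a point over the grip.

```bash
python3 - <<'E'
from h import *
o=get_obs();R0=R.from_quat(o["eef_rot"]).as_matrix()
for w in((.228,-.485,.25),(.235,-.44,.26),(.245,-.395,.26),(.26,-.35,.26),(.285,-.308,.26),(.315,-.268,.26),(.345,-.23,.26),(.37,-.19,.26),(.39,-.145,.26),(.41,-.1,.25)): print((R0.T@(np.array(w)-o["position"])*1000).round().tolist())
E
```

```text
[-39.0, -21.0, -19.0]
[-78.0, -45.0, -29.0]
[-116.0, -71.0, -29.0]
[-151.0, -103.0, -29.0]
[-180.0, -142.0, -29.0]
[-205.0, -185.0, -29.0]
[-229.0, -228.0, -29.0]
[-256.0, -267.0, -29.0]
[-289.0, -303.0, -29.0]
[-323.0, -338.0, -19.0]
```

>>> drive_tool([
  [-39,-21,-19,0,0,0,1],
  [-78,-45,-29,0,0,0,1],
  [-116,-71,-29,0,0,0,1],
  [-151,-103,-29,0,0,0,1],
  [-180,-142,-29,0,0,6,1],
  [-205,-185,-29,0,0,12,1],
  [-229,-228,-29,0,0,18,1],
  [-256,-267,-29,0,0,24,1],
  [-289,-303,-29,0,0,29,1],
  [-323,-338,-19,0,0,32,1],
], force=50)

```text
clock: 1.45
position: [0.4055, -0.1102, 0.2528]
eef_rot: [-0.648, 0.762, -0.001, 0.0]
wrist_force: [1.4, -0.4, 0.1]
width: 0.0857
```

>>> drive_tool([
  [-45,-1,10,0,0,0,1],
  [-90,-2,20,0,0,0,1],
  [-135,-3,35,0,0,0,1],
  [-180,-4,50,0,0,0,1],
  [-220,-5,70,0,0,0,1],
  [-238,-6,80,0,0,0,1],
  [-238,-6,80,0,0,0,1],
])

```text
clock: 2.15
position: [0.4496, 0.1262, 0.1715]
eef_rot: [-0.649, 0.761, -0.0, -0.0]
wrist_force: [-0.2, -0.5, 0.1]
width: 0.0854
```

```bash
python3 - <<'E'
from h import *
o=get_obs();f=viewer.grab_frame("wrist");cv2.imwrite("pics/w1.png",f["pixels"][:,:,::-1])
c=cam(f,o);print(o["position"],o["q"],proj(c,(.4491,.1233,.035)))
E
```

```text
[0.44962161 0.12619292 0.17150928] [-0.44849987  0.65903739  0.18507956  1.94773388 -0.21556241  0.55358421
 -1.84627802] [260.0333205 172.8395478]
```

View pics/w1.png

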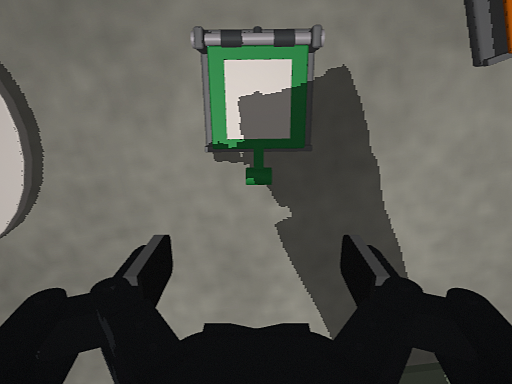

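The wrist view shows the grip at about (259,176), against a predicted (260,173). The hinge bar runs level across the image from (200,39) to (318,38), so the yaw is right. I'll measure the grip in this view.

```bash
python3 - <<'E'
from h import *
o=get_obs();f=viewer.grab_frame("wrist");c=cam(f,o);cs=cam(viewer.grab_frame("scene"));cd=cam(viewer.grab_frame("side"))
m=mask(f,50,80,80);s=m[165:192,235:285];ys,xs=np.nonzero(s);print(xs.min()+235,xs.max()+235,[(int(y)+165,int((s[y]>0).sum())) for y in range(s.shape[0])])
p=(259,175.5);S=(190+280.5/8-.5,160+124.5/8-.5);D=(200+172.5/8-.5,195+360.5/8-.5)
X=onz(c,p,.035);print(X,tri(c,p,cs,S),tri(c,p,cd,D))
R0=R.from_quat(o["eef_rot"]).as_matrix();g=np.array([.4485,.1235,.035]);print((R0.T@(g-o["position"])*1000),(R0.T@(X-o["position"])*1000))
E
```

```text
244 269 [(165, 10), (166, 10), (167, 10), (168, 24), (169, 26), (170, 26), (171, 26), (172, 26), (173, 26), (174, 26), (175, 26), (176, 26), (177, 26), (178, 25), (179, 26), (180, 26), (181, 26), (182, 26), (183, 25), (184, 18), (185, 0), (186, 0), (187, 0), (188, 0), (189, 0), (190, 0), (191, 0)]
[0.44652763 0.12288265 0.035     ] [0.44582007 0.12354971 0.03147052] [0.44786348 0.1223456  0.03797761]
[  0.97661824   1.19094658 137.32234324] [  1.90059045   3.03962912 137.3213406 ]
```

>>> drive_tool([
  [0,2,45,0,0,0,1],
  [0,2,90,0,0,0,0.8],
  [0,2,130,0,0,0,0.7],
  [0,2,154,0,0,0,0.7],
  [0,2,155,0,0,0,0.7],
])

```text
clock: 2.85
position: [0.4478, 0.1218, 0.0166]
eef_rot: [-0.647, 0.763, -0.0, -0.001]
wrist_force: [-0.3, -0.2, 1.4]
width: 0.0598
```

```bash
python3 - <<'E'
from h import *
o=get_obs();f=viewer.grab_frame("wrist");cv2.imwrite("pics/w2.png",f["pixels"][:,:,::-1])
print(o["position"],o["wrist_force"])
f=viewer.grab_frame("side");cv2.imwrite("pics/s2.png",cv2.resize(f["pixels"][160:300,150:320],None,fx=4,fy=4)[:,:,::-1])
E
```

```text
[0.44778437 0.12184462 0.01662312] [-0.33524169 -0.20159278  1.35556283]
```

View pics/w2.png

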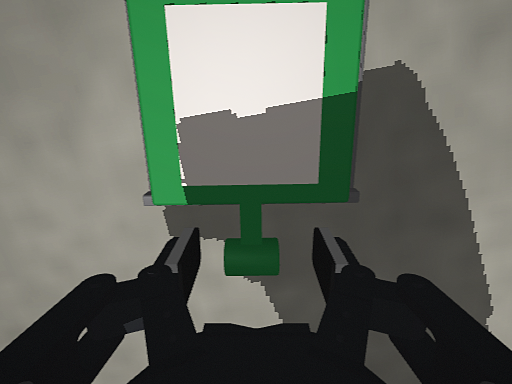

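View pics/s2.png

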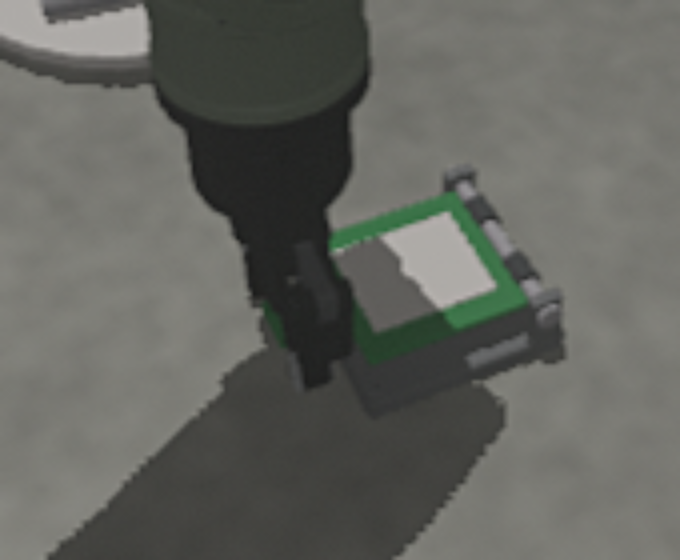

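The wrist view shows the grip centred at (252,257) and the fingers' midpoint at u≈256. The projected grasp row is 256, so it is in line apart from about 2 mm in tool x. I'll correct that and close.

>>> drive_tool([
  [-2,0,0,0,0,0,0.6],
  [-2,0,0,0,0,0,0.2],
  [-2,0,0,0,0,0,0.2],
  [-2,0,0,0,0,0,0.2],
  [-2,0,0,0,0,0,0.2],
], force=50)

```text
clock: 3.45
position: [0.4495, 0.1241, 0.0201]
eef_rot: [-0.647, 0.763, -0.002, 0.001]
wrist_force: [-1.7, -3.9, 14.2]
width: 0.0247
```

```bash
python3 - <<'E'
from h import *
o=get_obs();f=viewer.grab_frame("wrist");cv2.imwrite("pics/w3.png",f["pixels"][:,:,::-1])
print(o["position"],o["wrist_force"],o["ft_torque"])
# arc rows in tool axes
Y=lambda q:None
for q in np.linspace(0,1.92,17): print(round(q,2),"ty %.0f tz %.0f"%(-125*(1-np.cos(q)),-125*np.sin(q)))
E
```

```text
[0.44948644 0.12410002 0.02014581] [-1.69013161 -3.86570347 14.16441937] [-0.85860673  0.22565364  0.23609344]
0.0 ty -0 tz -0
0.12 ty -1 tz -15
0.24 ty -4 tz -30
0.36 ty -8 tz -44
0.48 ty -14 tz -58
0.6 ty -22 tz -71
0.72 ty -31 tz -82
0.84 ty -42 tz -93
0.96 ty -53 tz -102
1.08 ty -66 tz -110
1.2 ty -80 tz -117
1.32 ty -94 tz -121
1.44 ty -109 tz -124
1.56 ty -124 tz -125
1.68 ty -139 tz -124
1.8 ty -153 tz -122
1.92 ty -168 tz -117
```

View pics/w3.png

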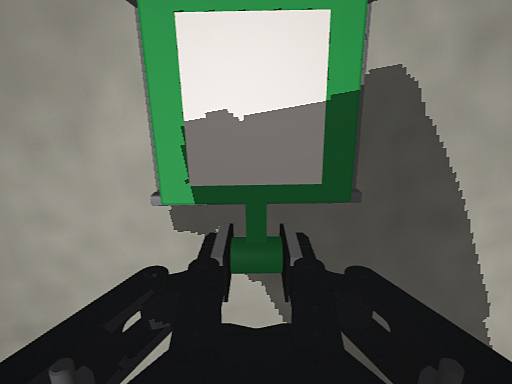

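The barrel is pinched on its flat ends, with a width of 24.7 mm and the grip at (257,255). Next I'll follow the arc, starting with the first third.

>>> drive_tool([
  [0,-1,-15,0,0,0,0.2],
  [0,-4,-30,0,0,0,0.2],
  [0,-8,-44,0,0,0,0.2],
  [0,-14,-58,0,0,0,0.2],
  [0,-22,-71,0,0,0,0.2],
  [0,-22,-71,0,0,0,0.2],
])

```text
clock: 4.1
position: [0.4718, 0.1205, 0.0926]
eef_rot: [-0.647, 0.763, -0.002, 0.002]
wrist_force: [2.7, -0.4, -4.9]
width: 0.0247
```

```bash
python3 - <<'E'
from h import *
o=get_obs();f=viewer.grab_frame("wrist");a=f["pixels"]
b=viewer.grab_frame("side")["pixels"][140:300,150:363];b=cv2.resize(b,(512,384))
cv2.imwrite("pics/w4.png",cv2.resize(np.hstack([a,b]),(800,300))[:,:,::-1])
print(o["position"],o["wrist_force"],o["ft_torque"],o["width"])
E
```

```text
[0.47184241 0.12054368 0.09264688] [ 2.6746874  -0.37945394 -4.90923576] [-0.04515474 -0.26791403  0.10177308] 0.024716870268560204
```

View pics/w4.png

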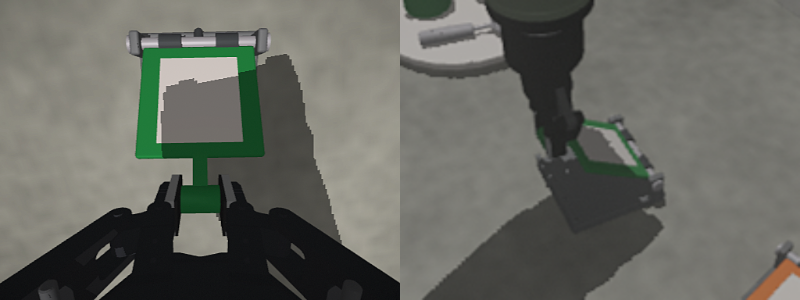

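The panel is rising with the grip still held, and the force is about 5 N. I'll carry on along the arc.

>>> drive_tool([
  [0,-9,-11,0,0,0,0.2],
  [0,-20,-22,0,0,0,0.2],
  [0,-31,-31,0,0,0,0.2],
  [0,-44,-39,0,0,0,0.2],
  [0,-58,-46,0,0,0,0.2],
  [0,-72,-50,0,0,0,0.2],
  [0,-87,-53,0,0,0,0.2],
  [0,-87,-53,0,0,0,0.2],
])

```text
clock: 5.0
position: [0.5572, 0.1075, 0.1443]
eef_rot: [-0.647, 0.763, -0.001, 0.002]
wrist_force: [-2.5, 6.3, 7.5]
width: 0.0248
```

```bash
python3 - <<'E'
from h import *
o=get_obs();f=viewer.grab_frame("wrist");a=f["pixels"]
b=viewer.grab_frame("side")["pixels"][140:300,150:363];b=cv2.resize(b,(512,384))
cv2.imwrite("pics/w5.png",cv2.resize(np.hstack([a,b]),(800,300))[:,:,::-1])
print(o["position"],o["wrist_force"],o["ft_torque"],o["width"])
E
```

```text
[0.55719738 0.10754206 0.14425963] [-2.49185055  6.29972817  7.4978851 ] [1.36233974 0.57737674 0.00472499] 0.024780273559977344
```

View pics/w5.png

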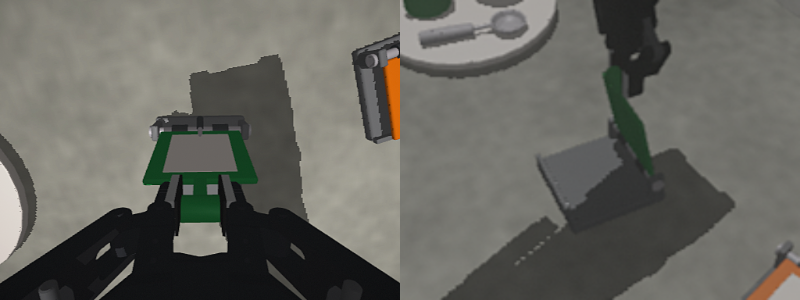

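The panel is past vertical (q≈1.45) and still held. I'll guide it almost to the stop.

>>> drive_tool([
  [0,-13,-1,0,0,0,0.2],
  [0,-25,0,0,0,0,0.2],
  [0,-36,1,0,0,0,0.2],
  [0,-46,3,0,0,0,0.2],
  [0,-53,5,0,0,0,0.2],
  [0,-53,5,0,0,0,0.2],
])

```text
clock: 5.7
position: [0.6091, 0.0999, 0.1388]
eef_rot: [-0.647, 0.762, -0.001, 0.003]
wrist_force: [3.7, 3.5, 7.5]
width: 0.0243
```

```bash
python3 - <<'E'
from h import *
o=get_obs();f=viewer.grab_frame("wrist");a=f["pixels"]
b=viewer.grab_frame("side")["pixels"][140:300,150:363];b=cv2.resize(b,(512,384))
cv2.imwrite("pics/w6.png",cv2.resize(np.hstack([a,b]),(800,300))[:,:,::-1])
print(o["position"],o["wrist_force"],o["ft_torque"],o["width"])
E
```

```text
[0.60914354 0.09988736 0.13884551] [3.70100409 3.45506197 7.47143196] [ 0.73507713 -0.23942974 -0.0666055 ] 0.024315456717448846
```

View pics/w6.png

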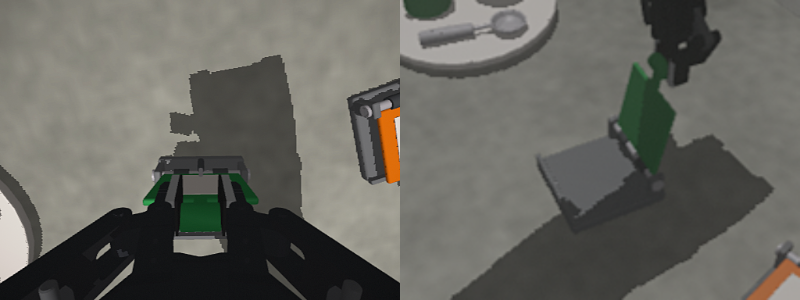

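The panel is near its stop. I'll release it, then lift straight up.

>>> drive_tool([
  [0,0,0,0,0,0,0.7],
  [0,0,0,0,0,0,0.8],
  [0,0,0,0,0,0,0.8],
  [0,0,0,0,0,0,0.8],
  [0,0,-20,0,0,0,0.8],
  [0,0,-50,0,0,0,0.8],
  [0,0,-90,0,0,0,0.8],
  [0,30,-120,0,0,0,0.8],
  [0,60,-130,0,0,0,0.8],
  [0,60,-130,0,0,0,0.8],
])

```text
clock: 6.8
position: [0.5469, 0.1103, 0.2708]
eef_rot: [-0.648, 0.762, -0.001, 0.004]
wrist_force: [0.4, -0.0, -0.8]
width: 0.068
```

```bash
python3 - <<'E'
from h import *
o=get_obs()
a=viewer.grab_frame("scene")["pixels"];b=viewer.grab_frame("side")["pixels"]
cv2.imwrite("pics/w7.png",cv2.resize(np.hstack([a,b]),(800,300))[:,:,::-1])
cv2.imwrite("pics/w7s.png",cv2.resize(b[150:290,180:360],None,fx=4,fy=4,interpolation=cv2.INTER_CUBIC)[:,:,::-1])
cv2.imwrite("pics/w7c.png",cv2.resize(a[120:230,180:320],None,fx=5,fy=5,interpolation=cv2.INTER_CUBIC)[:,:,::-1])
print(o["position"],o["wrist_force"],o["width"],o["clock"])
E
```

```text
[0.54686642 0.11029318 0.270804  ] [ 0.41429827 -0.00353126 -0.79095745] 0.06802301811030087 6.8
```

View pics/w7.png

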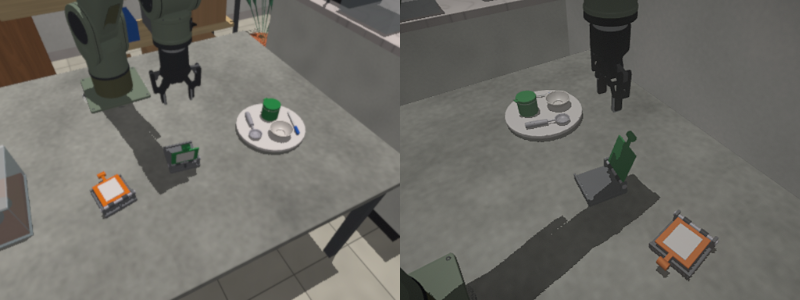

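View pics/w7s.png

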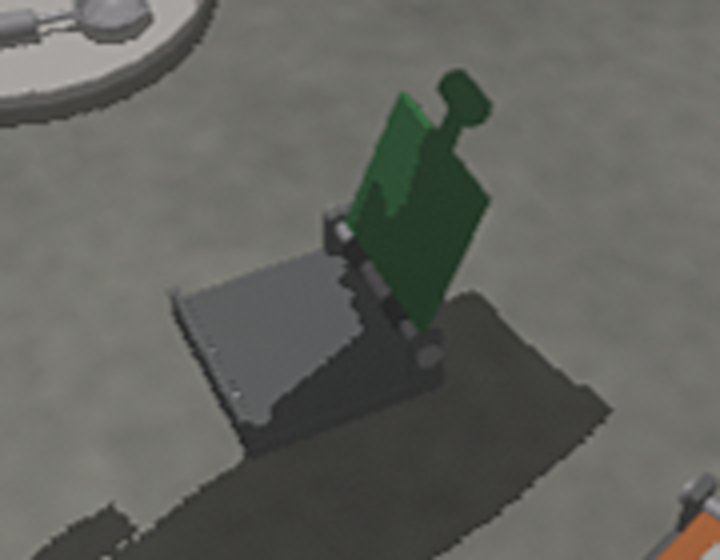

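View pics/w7c.png

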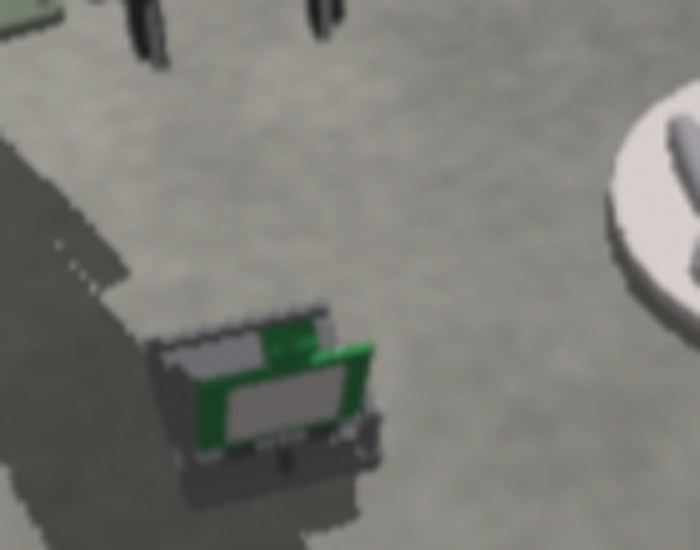

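The panel stands open with the gripper clear of it. The grip is at scene crop (290,343) and side crop (466,97). I'll work out the opening from those and compare the other things with the start.

```bash
python3 - <<'E'
from h import *
fs=viewer.grab_frame("scene");fd=viewer.grab_frame("side");cs,cd=cam(fs),cam(fd)
X=tri(cs,(180+290.5/5-.5,120+343.5/5-.5),cd,(180+466.5/4-.5,150+97.5/4-.5))
y=np.radians(-9);ax=np.array([np.cos(y),np.sin(y)])
h=np.array([.4485,.1235])+.125*ax;d=(X[:2]-h)@ax;print(X,"q",np.arctan2(X[2]-.034,-d),np.hypot(d,X[2]-.034))
for f,b in((fs,(346,139.3)),(fs,(139.7,240.9)),(fd,(159.8,123.4)),(fd,(357.8,315.2))):
    m=mask(f,50,80) if b[0] in(346,159.8) else mask(f,3,18)
    k,l,st,c=cv2.connectedComponentsWithStats(m);i=1+np.argmin(np.linalg.norm(c[1:]-b,axis=1));print(b,c[i].round(1),st[i][4])
print(get_obs()["clock"])
E
```

```text
[0.61586121 0.0984098  0.15247949] q 1.9280557015176618 0.12646462057948832
(346, 139.3) [346.  139.3] 520
(139.7, 240.9) [139.7 240.9] 667
(159.8, 123.4) [159.8 123.4] 304
(357.8, 315.2) [357.7 315.2] 1465
7.0
```

The measured opening is about 1.93 rad, which is at the 1.92 stop, and the canister and orange stand have not moved. I'm handing in.

```bash
python3 -c "
from rig import finish_job; print(finish_job())"
```

```text
the job is handed in; nothing more can be done
None
```

The green stand is unfolded and its panel is standing fully open at its stop. I pinched the barrel grip on its flat ends, swung the panel round its arc almost to the stop, let go, and lifted the gripper clear.

- **Opening:** triangulating the grip after release gave about 1.93 rad (the stop is 1.92), at a 126 mm radius (125 expected).
- **Other things:** the canister and the orange stand (still folded) were within 0.1 pixel of where they started, in both fixed views.
- **Forces and time:** the gripper was touching nothing. The highest wrist force I read was about 15 N, and the clock stood at 7 s just before I handed in.
- **Disagreements:** the wrist camera was about 2 mm off the fixed cameras on the grip position. I corrected for this before closing the fingers. No checks failed.

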